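# Unstack the reagents into their hazard-coloured spill trays

## Robot

A 6-joint arm with a two-finger parallel gripper is mounted at the origin on the work surface. World frame = base frame: x ahead of the robot, y to its left, z up, the work surface at z = 0. Lengths are in m, angles in rad, forces in N, time in s.
With the tool pointing down it reaches from about 0.375 to 0.975 m from the base axis. Payload 3.8 kg.
Tool frame: the origin (TCP) lies at the very end of the fingers, on their centre line; the grasp point (between the pads) lies bot.grasp_offset behind it (bot.grasp_offset is the distance from the TCP to the grasp point, in m); y points along the fingers, x is the direction in which the jaws open and shut, and the axes are right-handed (so a half turn about y gives the same grasp; the last joint's range is limited). The gripper opens to 85 mm and grips with 20 to 120 N. Pads are 22 mm wide; open, the fingers measure 114 mm over their backs; the gripper's body (76 mm by 85 mm) begins 54 mm behind the grasp point. The pads swing forward as they close: fully open they stand 13 mm farther back than shut.
Start: joints at [-1.191, 0.264, 1.604, -0, 1.274, -0.037], TCP at [0.273, -0.617, 0.231] pointing down, gripper open.
Joint ranges: [-2.63, 2.63], [-0.94, 2.18], [0.31, 2.57], [-1.31, 4.45], [0, 2.66], [-2.55, 2.55]. Speed limits (rad/s): [2.57, 2.57, 3.14, 3.14, 3.14, 3.14].

## Interface

Orientations are given as a rotation vector (axis times angle).
In Python, from workcell import sensors, read_camera, job, bot gives the robot as it stands.
- The arm moves only by the tool arm_command, never from a script. Its argument "deltas" is a list of rows, each a list of 4 numbers: the shift along the tool's x, y, z in m, then the turn about the tool's y in rad. A call has 1 to 20 rows; each row shifts and turns the commanded pose from where the row before left it, along the tool's axes as they then stand; what a row does not reach is not made up. A row lasts 1/8 s, in which the tool goes at most 62.5 mm and 10.7 degrees, less where a joint would pass 70% of its speed; a pose out of reach is approached as far as the arm can. A call is refused whole if a number of a shift passes 0.0625 or a number of a turn 0.188, either way. A call with a gripper value outside its range is refused whole. "fingers" is the finger opening in m, from 0 to 0.0854, set as the call begins (left out, the last holds). The fingers move at their own pace and stop on an object; "newtons" is the grip in N (left out, the last holds). Time passes only in rows, so rows that do not move let the fingers close. It gives the time, the measured TCP pose, the force and the opening at its end, in the units of the state.
- sensors.read_state(): the state, without advancing time (a new reading comes with each control period).
- read_camera(name): name is "scene" or "top" or "wrist"; returns a dict with "color" (420x560x3 uint8, red, green, blue), "vfov" (degrees; the focal length in pixels is half the picture's height over the tangent of half this angle, whatever the lens; pixels are square), "cx", "cy" (the principal point, pixels), "dist_coeffs" ([k1, k2, p1, p2, k3] as OpenCV has them; the pictures are not rectified), "R" (3x3) and "t" (3): a world point X has camera coordinates R X + t; the wrist camera has in their place "T_tool_cam" (4x4, takes a point from camera to tool coordinates, whose origin is the TCP and whose axes are the tool frame's). Camera axes: x right, y down, z forward; pixel columns grow to the right and rows downward; lengths in m; the calibration is good to about 2 mm. A picture is of the moment at which its call begins: read the wrist's pose just before it. There is no depth.
- job.finish_job(): hands the job in, once; it reports no verdict.
The state is a dict: "time": time; "q": joint angles; "joint_vel": joint speeds; "joint_torque": joint torques, N m; "tool_pos": TCP position; "tcp_rot": TCP orientation; "wrist_force": force on the tool from outside, world axes, zero at the start; "torque": the same for the moment, N m; "width": opening from 0.0 (shut) to 1.0 (fully open).
Only numpy, scipy, OpenCV 4.12 (cv2) and the standard library are available. Lean on these libraries where they do the work, as an engineer would, in place of code of your own. Each camera call takes 0.05 s, during which the arm holds its last target.

## Task

Somebody has piled incompatible reagents on top of one another. Take the pile apart from the top down, one thing at a time (never shift anything that still carries something), and stand each jar upright in the middle of the spill tray of its own lid colour, and lay the green-lidded case flat and lengthwise into the middle of the oblong green tray. Keep the jars upright all the time, and leave the amber bottle and the white mortar where they are.

Things in the scene. Friction and masses are not known exactly. Their poses are not given: they have to be found in the camera images.
- jar_red_center (a point): centre (half-way up) of the red-lidded screw-lid jar: upright white cylinder with a flat red lid as wide as the jar, 34 mm diameter, 46 mm tall, about 50 g; red lid is the top 17 mm; z axis up. Stands at the start on the middle of the blue jar lid.
- jar_blue_center (a point): centre (half-way up) of the blue-lidded screw-lid jar: upright white cylinder with a flat blue lid as wide as the jar, 58 mm diameter, 50 mm tall, about 150 g; blue lid is the top 17 mm; z axis up. Stands at the start on the lid of the oblong case, near one of its two ends (either one), 38 mm from its middle.
- jar_yellow_center (a point): centre (half-way up) of the yellow-lidded screw-lid jar: upright white cylinder with a flat yellow lid as wide as the jar, 48 mm diameter, 50 mm tall, about 110 g; yellow lid is the top 17 mm; z axis up. Stands at the start on the lid of the oblong case, near one of its two ends (either one), 38 mm from its middle.
- case_center (a point): centre (half-way up) of the oblong closed case for microscope slides at the bottom of the pile: white box with a flat green lid, 150 mm long (its x axis), 66 mm wide (its y axis), 45 mm high, about 250 g; closed, the lid does not come off; stands on the bench.
- tray_red_in (a point): middle of the inner floor of the square red spill tray, fixed to the bench: 98 x 98 mm outside, 88 x 88 mm inside, 12 mm high rim, floor 5 mm above the bench; x and y axes along its sides, z up.
- tray_blue_in (a point): middle of the inner floor of the square blue spill tray, fixed to the bench: 98 x 98 mm outside, 88 x 88 mm inside, 12 mm high rim, floor 5 mm above the bench; x and y axes along its sides, z up.
- tray_yellow_in (a point): middle of the inner floor of the square yellow spill tray, fixed to the bench: 98 x 98 mm outside, 88 x 88 mm inside, 12 mm high rim, floor 5 mm above the bench; x and y axes along its sides, z up.
- tray_green_in (a point): middle of the inner floor of the oblong green spill tray, fixed to the bench: 180 mm (x axis) by 96 mm (y axis) outside, 170 x 86 mm inside, 12 mm high rim, floor 5 mm above the bench; z up. The case fits in either way round.
- bottle: bystander: closed amber bottle with a black cap, 64 mm diameter, 130 mm tall, origin at the centre of its underside; not to be moved.
- mortar: bystander: white ceramic mortar bowl, 90 mm across the rim, 55 mm high, empty, origin at the centre of its underside; not to be moved.
There are look-alikes about, which are no part of the job. What is meant by the part that bears tray_yellow_in is not black, and is the larger of those in its own colour.

How it is judged:
At the end, for the whole second after the job is handed in: Each jar stands upright (within 0.1 rad) and at rest on the floor of the tray of its lid colour, its centre within 15 mm of the tray's middle; the case lies flat and at rest on the floor of the green tray, its centre within 14 mm of the tray's middle and along it within 0.15 rad (horizontal distance between jar_red_center and tray_red_in below 0.015 m and z of jar_red_center in the frame of tray_red_in between 0.017 and 0.029 m and angle between each of jar_red_center, jar_blue_center, jar_yellow_center's own z axis and vertical below 0.1 rad and linear speed of each of jar_red, jar_blue, jar_yellow, case below 0.02 m/s and horizontal distance between jar_blue_center and tray_blue_in below 0.015 m and z of jar_blue_center in the frame of tray_blue_in between 0.019 and 0.031 m and horizontal distance between jar_yellow_center and tray_yellow_in below 0.015 m and z of jar_yellow_center in the frame of tray_yellow_in between 0.019 and 0.031 m and horizontal distance between case_center and tray_green_in below 0.014 m and z of case_center in the frame of tray_green_in between 0.0165 and 0.0285 m and angle between case_center's own z axis and vertical below 0.06 rad and angle between the x axis of case_center and the x axis of tray_green_in, either way round below 0.15 rad); the robot touches nothing.
It fails at once if the case was shifted more than 30 mm while a jar still stood on it (distance of case_center from where it was at the start of the episode above 0.03 m and (contact force between case and jar_blue above 0.05 N or contact force between case and jar_yellow above 0.05 N)).
It fails at once if the blue jar was shifted more than 30 mm with the red jar on it (distance of jar_blue_center from where it was at the start of the episode above 0.03 m and contact force between jar_blue and jar_red above 0.05 N).
It fails at once if a jar was tipped by more than 0.6 rad (angle between any of jar_red_center, jar_blue_center, jar_yellow_center's own z axis and vertical above 0.6 rad).
It fails at once if the bottle or the mortar was moved by more than 25 mm (distance of any of bottle, mortar from where it was at the start of the episode above 0.025 m).
It also fails if it takes over 128 s, if anything falls off the work surface, if the arm or the gripper's body presses on something with over 40 N, if the wrist force passes 120 N, or if a joint passes its speed limit or range.

## Working session

There is one attempt and no reset: what is moved stays moved. The work goes in short steps, Python scripts to look and compute and a tool call to move; the robot and the scene stay as the last step left them, time stands still between calls to the robot, and variables do not carry over. Pictures are saved under pics/ and viewed, and the job is handed in when it is done.

Besides the shell and the picture viewer there is one more tool, called after ">>>" as name([rows], argument=value, ...), one row to a line, values as JSON. arm_command: Moves the arm, as the interface text tells. Its arguments: {"type":"object","properties":{"deltas":{"type":"array"},"fingers":{"type":"number"},"newtons":{"type":"number"}},"required":["deltas"]}

```bash
mkdir -p pics; ls
python3 - <<'E'
from workcell import sensors, read_camera, job, bot
import cv2
print(sensors.read_state()); print(bot.grasp_offset)
for n in ("scene","top","wrist"):
    c=read_camera(n); cv2.imwrite(f"pics/{n}0.png",c["color"][:,:,::-1])
    print(n,{k:v for k,v in c.items() if k!="color"})
E
```

```text
pics
{'time': 0.0, 'q': array([-1.19089192e+00,  2.64788514e-01,  1.60532392e+00, -1.23466000e-05,
        1.27367753e+00, -3.69483042e-02]), 'joint_vel': array([-0.00108656,  0.00057275,  0.00042682, -0.00179702,  0.00010778,
       -0.00025847]), 'joint_torque': array([ 4.53953890e-04, -5.15105474e+01, -3.67319548e+01, -7.96495942e-05,
        1.28936057e-02, -1.13822765e-07]), 'tool_pos': array([ 0.27300281, -0.61656498,  0.22996522]), 'tcp_rot': array([-1.37676111,  0.8982139 , -0.89525013]), 'wrist_force': array([ 1.12116212,  0.25956224, -0.09054607]), 'torque': array([ 0.00533302,  0.02733004, -0.00068842]), 'width': 1.002647393226731}
0.0187
scene {'vfov': 53.31527483930792, 'cx': 282.56939537779755, 'cy': 208.9793706972882, 'dist_coeffs': array([-0.09396583,  0.        ,  0.        ,  0.        ,  0.        ]), 'R': array([[-0.00684882,  0.99997104,  0.00331917],
       [ 0.66031236,  0.00701512, -0.7509583 ],
       [-0.75095984, -0.0029515 , -0.66034128]]), 't': array([ 0.00498412, -0.27493662,  1.43536601])}
top {'vfov': 51.29359925959561, 'cx': 279.04008854412854, 'cy': 
[... 173 characters left out ...]

       [-9.96869861e-01, -1.60230946e-02, -7.74192574e-02],
       [ 7.74224667e-02,  4.20859540e-04, -9.96998287e-01]]), 't': array([-0.01145397,  0.54529783,  1.01599619])}
wrist {'vfov': 64.15620867352209, 'cx': 280.6917357864383, 'cy': 210.54702485209089, 'dist_coeffs': array([0.00662827, 0.        , 0.        , 0.        , 0.        ]), 'T_tool_cam': array([[ 9.99999714e-01,  6.85647778e-04, -3.19768140e-04,
        -6.09443316e-04],
       [ 5.16490177e-04, -3.09869288e-01,  9.50779027e-01,
        -1.43171170e-01],
       [ 5.52813201e-04, -9.50778920e-01, -3.09869553e-01,
         7.91850320e-02],
       [ 0.00000000e+00,  0.00000000e+00,  0.00000000e+00,
         1.00000000e+00]])}
```

View pics/scene0.png

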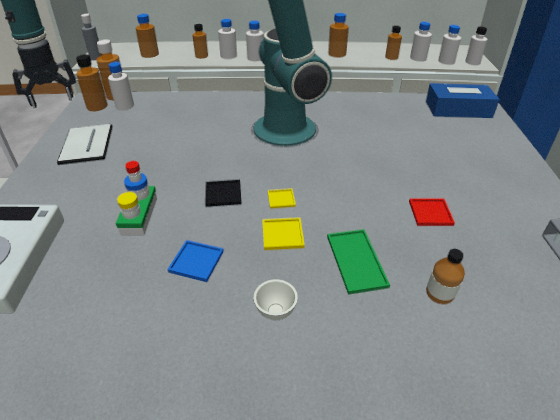

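View pics/top0.png

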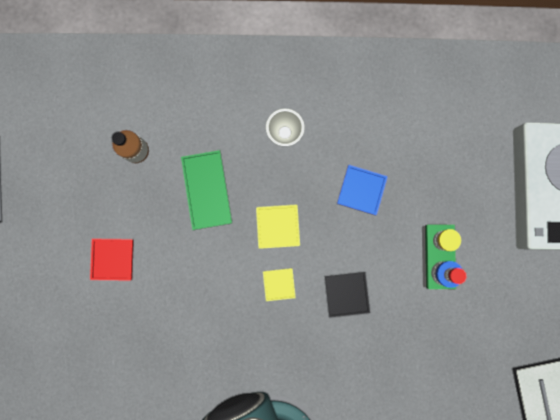

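View pics/wrist0.png

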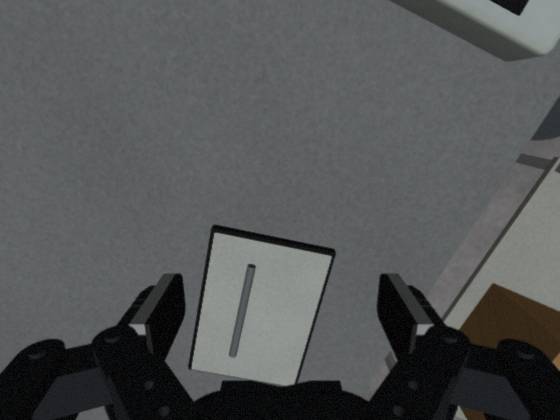

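```bash
cat > h.py <<'E'
import numpy as np, cv2
from scipy.spatial.transform import Rotation as Ro
from workcell import sensors, read_camera, job, bot
def K(c):
    h=c["color"].shape[0]; f=h/2/np.tan(np.radians(c["vfov"])/2)
    return np.array([[f,0,c["cx"]],[0,f,c["cy"]],[0,0,1]])
def ext(c,st=None):
    if "R" in c: return c["R"],c["t"]
    T=c["T_tool_cam"]; W=np.eye(4); W[:3,:3]=Ro.from_rotvec(st["tcp_rot"]).as_matrix(); W[:3,3]=st["tool_pos"]
    M=np.linalg.inv(W@T); return M[:3,:3],M[:3,3]
def cast(c,px,z,st=None):
    R,t=ext(c,st); px=np.asarray(px,float).reshape(-1,1,2)
    u=cv2.undistortPoints(px,K(c),c["dist_coeffs"]).reshape(-1,2)
    d=np.c_[u,np.ones(len(u))]@R; o=-R.T@t
    return o+d*((z-o[2])/d[:,2])[:,None]
HS={"red":[(0,8),(172,180)],"yellow":[(22,34)],"green":[(45,85)],"blue":[(100,125)]}
def comps(c,col,minA=60,s=130,v=60):
    hsv=cv2.cvtColor(c["color"],cv2.COLOR_RGB2HSV); m=0
    for a,b in HS[col]: m=m|cv2.inRange(hsv,(a,s,v),(b,255,255))
    cs,_=cv2.findContours(m,cv2.RETR_EXTERNAL,cv2.CHAIN_APPROX_NONE)
    return sorted([k for k in cs if cv2.contourArea(k)>minA],key=cv2.contourArea,reverse=True)
def state():
    s=sensors.read_state(); Rm=Ro.from_rotvec(s["tcp_rot"]).as_matrix()
    print("t",round(s["time"],2),"pos",s["tool_pos"].round(4),"xax",Rm[:,0].round(3),"yax",Rm[:,1].round(3),"zax",Rm[:,2].round(3),"F",s["wrist_force"].round(1),"w",round(s["width"]*.0854,4)); return s,Rm
E
python3 - <<'E'
from h import *
state()
for n in("top","scene"):
  c=read_camera(n)
  for col in HS:
    for k in comps(c,col):
        r=cv2.minAreaRect(k); A=cv2.contourArea(k)
        print(n,col,A,np.round(r[0],1),np.round(r[1],1),"fill",round(A/(r[1][0]*r[1][1]),2),end=" ")
        for z in(.012,.045,.095,.141): print(cast(c,r[0],z)[0,:2].round(4),end=" ")
        if n=="top":
            for z in (.012,.045):
                w=cv2.minAreaRect((cast(c,k.reshape(-1,2),z)[:,:2]*1000).astype(np.float32)); print("rect",z,np.round(w[0],1),np.round(w[1],1),round(w[2],1),end=" ")
        print()
E
```

```text
t 0.15 pos [ 0.2731 -0.6167  0.2302] xax [ 0.405 -0.914 -0.002] yax [-0.001  0.002 -1.   ] zax [0.914 0.405 0.   ] F [ 1.1 -0.3 -0. ] w 0.0855
top red 1603.0 [111. 259.] [40. 42.] fill 0.95 [0.4301 0.3961] [0.4312 0.3835] [0.4329 0.3644] [0.4345 0.3467] rect 0.012 [430.2 395.9] [ 95.1 100.1] 1.0 rect 0.045 [431.3 383.3] [92.1 96.9] 1.0 
top red 181.5 [457. 276.] [14. 16.] fill 0.81 [ 0.403  -0.4287] [ 0.4049 -0.4152] [ 0.4079 -0.3948] [ 0.4106 -0.3761] rect 0.012 [ 403.1 -428.7] [38.5 33.3] 89.4 rect 0.045 [ 405.1 -415.3] [37.3 32.2] 89.4 
top yellow 1477.5 [277.6 226. ] [39.4 39.4] fill 0.95 [5.155e-01 3.000e-04] [5.139e-01 2.000e-04] [5.115e-01 1.000e-04] [ 5.092e-01 -1.000e-04] rect 0.012 [5.156e+02 3.000e-01] [94.2 94.1] 4.5 rect 0.045 [5.14e+02 2.00e-01] [91.2 91.1] 4.5 
top yellow 725.0 [278.7 284.1] [28.2 27.7] fill 0.93 [ 0.3779 -0.0045] [ 0.3806 -0.0045] [ 0.3848 -0.0044] [ 0.3886 -0.0044] rect 0.012 [377.8  -4.5] [66.1 65.4] 7.1 rect 0.045 [380.6  -4.5] [64.  63.3] 7.1 
top yellow 340.0 [448.5 240. ] [20. 21.] fill 0.81 [ 0.4883 -0.4093] [ 0.4875 -0.3964] [ 0.4864 -0.3769] 
[... 1996 characters left out ...]
4] fill 0.79 [ 0.6121 -0.2047] [ 0.6414 -0.1954] [ 0.6858 -0.1813] [ 0.7266 -0.1683] 
scene blue 192.0 [135.3 182.1] [15.4 22.1] fill 0.56 [ 0.3171 -0.4271] [ 0.3598 -0.4078] [ 0.4244 -0.3784] [ 0.4838 -0.3514] 
scene blue 94.0 [115.  67.] [10. 12.] fill 0.78 [-0.5264 -0.7603] [-0.4456 -0.7258] [-0.3232 -0.6736] [-0.2105 -0.6256] 
scene blue 75.0 [339.5  17. ] [ 8. 11.] fill 0.85 [-1.2611  0.3168] [-1.147   0.3025] [-0.9742  0.2809] [-0.8153  0.261 ] 
scene blue 73.0 [142.5  18. ] [ 8. 11.] fill 0.83 [-1.2569 -0.8349] [-1.1431 -0.7971] [-0.9706 -0.7398] [-0.8119 -0.687 ] 
scene blue 61.0 [453.7  28.6] [9.9 8. ] fill 0.77 [-1.1094  0.9455] [-1.0022  0.9027] [-0.8398  0.838 ] [-0.6904  0.7785]
```

>>> arm_command([
  [0,-0.01,0,0.139],
  [0,-0.01,0,0.139],
  [0,-0.01,0,0.139],
  [-0.02,0,0.013,0],
  [-0.04,0,0.026,0],
  [-0.04,0,0.026,0],
  [-0.04,0,0.026,0],
  [-0.04,0,0.026,0],
  [-0.04,0,0.026,0],
  [-0.02,0,0.013,0],
  [0,0,0,0],
  [0,0,0,0],
])

```text
time: 1.75
tool_pos: [0.429, -0.3769, 0.2609]
tcp_rot: [-1.21, 1.209, -1.208]
wrist_force: [0.0, -0.8, -0.4]
width: 1.001
```

Run:
```python
from h import *
st,_=state()
c=read_camera("wrist"); cv2.imwrite("pics/w1.png",c["color"][:,:,::-1])
for col,z in(("red",.141),("blue",.095),("yellow",.095),("green",.045)):
    for k in comps(c,col,300):
        (u,v),r=cv2.minEnclosingCircle(k); P=cast(c,k.reshape(-1,2),z,st)[:,:2]*1000
        (a,b),rr=cv2.minEnclosingCircle(P.astype(np.float32)); w=cv2.minAreaRect(P.astype(np.float32))
        print(col,round(u),round(v),"circ",round(a,1),round(b,1),round(rr,1),"rect",np.round(w[0],1),np.round(w[1],1),round(w[2],1))
```

```text
t 1.75 pos [ 0.429  -0.3769  0.2609] xax [ 0.001 -1.    -0.   ] yax [-0.001  0.    -1.   ] zax [ 1.     0.001 -0.001] F [ 0.  -0.8 -0.4] w 0.0855
red 287 220 circ 413.4 -382.0 18.7 rect [ 413.4 -382.6] [31.9 37.2] 89.5
blue 112 25 circ 571.6 -237.7 45.7 rect [ 571.9 -238.1] [80.2 48.3] 74.3
blue 288 203 circ 413.9 -384.1 29.7 rect [ 417.9 -384. ] [56.9 50.6] 88.7
yellow 289 125 circ 487.2 -383.8 23.6 rect [ 487.2 -383.7] [46.4 46.1] 45.2
yellow 6 208 circ 408.3 -106.5 29.5 rect [ 405.8 -116.1] [21.8 59.1] 75.6
green 287 142 circ 463.7 -382.3 67.7 rect [ 463.8 -382.8] [120.8  64.6] 0.6
```

View pics/w1.png

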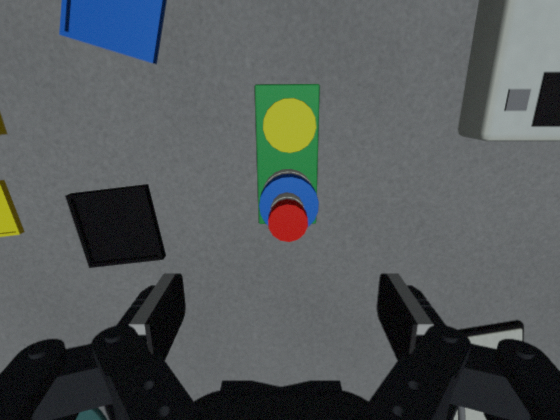

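>>> arm_command([
  [0.003,0.02,-0.008,0],
  [0,0.04,-0.009,0],
  [0,0.03,0,0],
  [0,0.01,0,0],
  [0,0,0,0],
])

```text
time: 2.42
tool_pos: [0.4113, -0.3802, 0.1601]
tcp_rot: [-1.209, 1.212, -1.208]
wrist_force: [-0.9, 0.4, 0.4]
width: 1.002
```

Run:
```python
from h import *
st,_=state()
c=read_camera("wrist"); cv2.imwrite("pics/w2.png",c["color"][:,:,::-1])
for col,z in(("red",.141),("blue",.095),("yellow",.095),("green",.045)):
    for k in comps(c,col,300)[:2]:
        (u,v),r=cv2.minEnclosingCircle(k); P=cast(c,k.reshape(-1,2),z,st)[:,:2]*1000
        (a,b),rr=cv2.minEnclosingCircle(P.astype(np.float32)); w=cv2.minAreaRect(P.astype(np.float32))
        print(col,round(u),round(v),"circ",round(a,1),round(b,1),round(rr,1),"rect",np.round(w[0],1),np.round(w[1],1),round(w[2],1))
```

```text
t 2.42 pos [ 0.4113 -0.3802  0.1601] xax [-0.001 -1.    -0.002] yax [-0.002  0.002 -1.   ] zax [ 1.    -0.001 -0.002] F [-0.9  0.4  0.4] w 0.0856
red 286 251 circ 414.0 -382.3 19.4 rect [ 414.1 -382. ] [38.5 32.9] 1.8
blue 287 221 circ 414.2 -384.0 29.9 rect [ 419.  -384.1] [57.2 50. ] 88.0
blue 61 12 circ 538.8 -260.8 21.5 rect [ 536.2 -260.8] [11.5 42.5] 0.2
yellow 287 104 circ 487.4 -383.7 23.8 rect [ 487.4 -383.7] [47.  46.8] 90.0
green 285 128 circ 466.0 -382.8 65.9 rect [ 466.4 -382.8] [116.1  64.9] 0.6
```

View pics/w2.png

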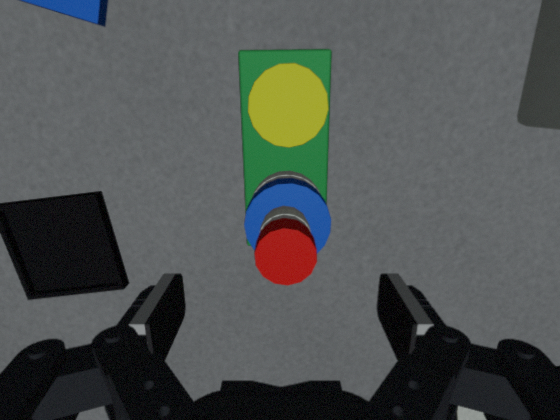

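>>> arm_command([
  [0.002,0.02,0.001,0],
  [0,0.025,0,0],
  [0,0.01,0,0],
  [0,0,0,0],
])

```text
time: 2.98
tool_pos: [0.413, -0.3818, 0.1054]
tcp_rot: [-1.209, 1.211, -1.208]
wrist_force: [0.8, 0.1, 0.5]
width: 1.001
```

>>> arm_command([
  [0,0,0,0],
  [0,0,0,0],
  [0,0,0,0],
  [0,0,0,0],
  [0,0,0,0],
  [0,0,0,0],
  [0,0,0,0],
  [0,0,0,0],
], fingers=0.025, newtons=25)

```text
time: 3.98
tool_pos: [0.4138, -0.3827, 0.1072]
tcp_rot: [-1.209, 1.208, -1.211]
wrist_force: [-0.1, -0.5, 5.9]
width: 0.391
```

Run:
```python
from h import *
st,_=state()
c=read_camera("wrist"); cv2.imwrite("pics/w3.png",c["color"][:,:,::-1])
```

```text
t 3.98 pos [ 0.4138 -0.3827  0.1072] xax [-0.    -1.     0.001] yax [ 0.001 -0.001 -1.   ] zax [ 1.    -0.     0.001] F [-0.1 -0.5  5.9] w 0.0334
```

View pics/w3.png

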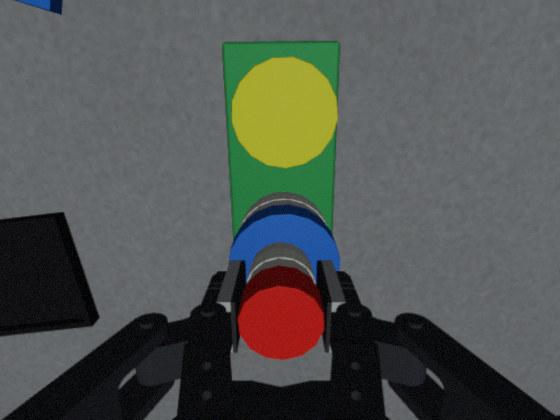

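>>> arm_command([
  [0,-0.01,0,0],
  [0,-0.03,0,0],
  [-0.02,-0.03,0,0],
  [-0.04,0,0.001,0],
  [-0.04,0,0.001,0],
  [-0.04,0,0.001,0],
  [-0.04,0,0.001,0],
  [-0.04,0,0.001,0],
  [-0.04,0,0.001,0],
  [-0.04,0,0.001,0],
  [-0.04,0,0.001,0],
  [-0.04,0,0.001,0],
  [-0.04,0,0.001,0],
  [-0.04,0,0.001,0],
  [-0.04,0,0.001,0],
  [-0.04,0,0.001,0],
  [-0.04,0,0.001,0],
  [-0.04,0,0.001,0],
  [-0.04,0,0.001,0],
  [-0.04,0,0.001,0],
])

```text
time: 6.52
tool_pos: [0.43, 0.3189, 0.1762]
tcp_rot: [-1.21, 1.209, -1.209]
wrist_force: [1.0, -0.4, -0.7]
width: 0.384
```

>>> arm_command([
  [-0.04,0,0,0],
  [-0.02,0,0,0],
  [0,0,0,0],
  [0,0,0,0],
])

```text
time: 7.02
tool_pos: [0.4303, 0.3766, 0.176]
tcp_rot: [-1.21, 1.209, -1.21]
wrist_force: [0.6, 0.5, -0.3]
width: 0.386
```

Run:
```python
from h import *
st,_=state()
c=read_camera("wrist"); cv2.imwrite("pics/w4.png",c["color"][:,:,::-1])
for col,z in(("red",.012),):
    for k in comps(c,col,300)[:3]:
        P=cast(c,k.reshape(-1,2),z,st)[:,:2]*1000
        w=cv2.minAreaRect(P.astype(np.float32))
        print(col,cv2.boundingRect(k),"rect",np.round(w[0],1),np.round(w[1],1),round(w[2],1))
```

```text
t 7.03 pos [0.4303 0.3766 0.176 ] xax [-0.    -1.     0.001] yax [-0.001 -0.001 -1.   ] zax [ 1.    -0.    -0.001] F [ 0.6  0.5 -0.3] w 0.033
red (207, 136, 109, 102) rect [430.4 394.5] [98.1 98.3] 0.0
red (237, 266, 88, 94) rect [291.2 377.4] [116.7  93.9] 2.3
```

View pics/w4.png

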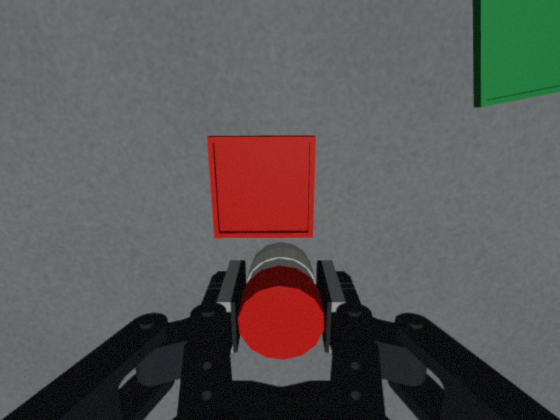

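Run:
```python
from h import *
st,_=state()
c=read_camera("wrist")
k=comps(c,"red",300)[1]
for k in comps(c,"red",300)[:2]:
    P=cast(c,k.reshape(-1,2),st["tool_pos"][2]+.0338,st)[:,:2]*1000
    print(P.min(0),P.max(0))
```

```text
t 7.08 pos [0.4304 0.3764 0.1761] xax [-0.001 -1.     0.001] yax [-0.    -0.001 -1.   ] zax [ 1.    -0.001 -0.   ] F [ 0.3 -0.6 -0.4] w 0.0334
[463.90246221 365.65046394] [498.81071052 400.65188238]
[411.12212381 360.06715819] [452.54850813 393.65003066]
```

>>> arm_command([
  [-0.01,0.02,0,0],
  [-0.008,0.035,0,0],
  [0,0.035,0,0],
  [0,0.03,0,0],
  [0,0.015,0,0],
  [0,0.01,0,0],
  [0,0.005,0,0],
  [0,0.004,0,0],
  [0,0.002,0,0],
  [0,0,0,0],
  [0,0,0,0],
])

```text
time: 8.5
tool_pos: [0.4307, 0.396, 0.0207]
tcp_rot: [-1.208, 1.209, -1.209]
wrist_force: [0.2, -0.3, -0.7]
width: 0.39
```

>>> arm_command([
  [0,0.002,0,0],
  [0,0.0015,0,0],
  [0,0,0,0],
])

```text
time: 8.88
tool_pos: [0.4305, 0.3958, 0.0172]
tcp_rot: [-1.209, 1.209, -1.209]
wrist_force: [-1.9, -0.8, 4.0]
width: 0.39
```

Run:
```python
from h import *
st,_=state()
c=read_camera("scene"); cv2.imwrite("pics/s5.png",cv2.resize(c["color"][130:290,330:530,::-1],None,fx=3,fy=3))
```

```text
t 8.88 pos [0.4305 0.3958 0.0172] xax [-0. -1. -0.] yax [-0.  0. -1.] zax [ 1. -0. -0.] F [-1.9 -0.8  4. ] w 0.0333
```

View pics/s5.png

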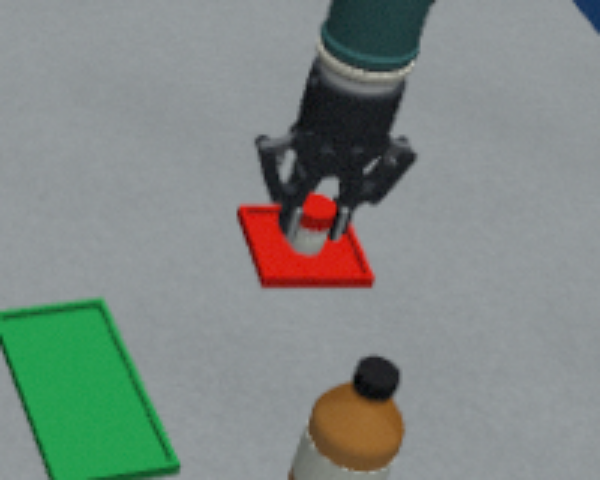

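>>> arm_command([
  [0,0,0,0],
  [0,0,0,0],
  [0,0,0,0],
  [0,-0.005,0,0],
  [0,-0.015,0,0],
  [0,-0.03,0,0],
  [0,-0.03,0,0],
  [0,-0.03,0,0],
  [0,-0.04,0,0],
  [0,-0.01,0,0],
  [0,0,0,0],
], fingers=0.05)

```text
time: 10.3
tool_pos: [0.431, 0.3962, 0.1782]
tcp_rot: [-1.206, 1.209, -1.209]
wrist_force: [-0.1, 0.4, -1.2]
width: 0.587
```

Run:
```python
from h import *
st,_=state()
c=read_camera("wrist"); cv2.imwrite("pics/w6.png",c["color"][:,:,::-1])
for k in comps(c,"red",300)[:3]:
  for z in (.005,.012,.051):
    P=cast(c,k.reshape(-1,2),z,st)[:,:2]*1000
    w=cv2.minAreaRect(P.astype(np.float32))
    print(z,cv2.boundingRect(k),"rect",np.round(w[0],1),np.round(w[1],1),round(w[2],1))
```

```text
t 10.3 pos [0.431  0.3962 0.1782] xax [-0.    -1.    -0.002] yax [ 0.002  0.002 -1.   ] zax [ 1.    -0.     0.002] F [-0.1  0.4 -1.2] w 0.0501
0.005 (230, 137, 108, 101) rect [428.8 394.2] [100.  100.2] 0.1
0.012 (230, 137, 108, 101) rect [430.6 394.3] [97.8 98. ] 0.1
0.051 (230, 137, 108, 101) rect [440.6 394.5] [85.5 85.7] 0.1
```

View pics/w6.png

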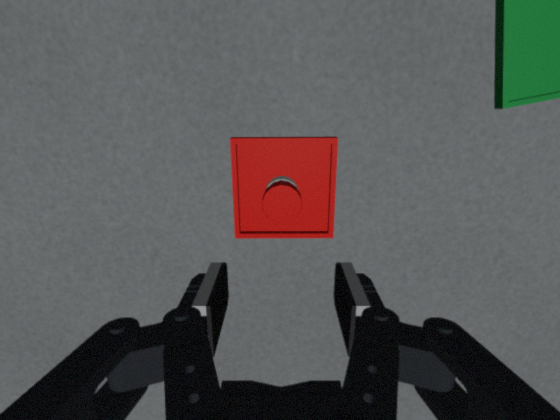

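>>> arm_command([
  [0.02,0,0,0],
  [0.04,0,-0.001,0],
  [0.04,0,-0.001,0],
  [0.04,0,-0.001,0],
  [0.04,0,-0.001,0],
  [0.04,0,-0.001,0],
  [0.04,0,-0.001,0],
  [0.04,0,-0.001,0],
  [0.04,0,-0.001,0],
  [0.04,0,-0.001,0],
  [0.04,0,-0.001,0],
  [0.04,0,-0.001,0],
  [0.04,0,-0.001,0],
  [0.04,0,-0.001,0],
  [0.04,0,-0.001,0],
  [0.04,0,-0.001,0],
  [0.04,0,-0.001,0],
  [0.04,0,-0.001,0],
  [0.04,0,-0.001,0],
  [0.039,0,-0.001,0],
], fingers=0.0854)

```text
time: 12.85
tool_pos: [0.4091, -0.3839, 0.1748]
tcp_rot: [-1.209, 1.213, -1.207]
wrist_force: [0.1, 0.4, 1.3]
width: 0.999
```

>>> arm_command([
  [0,0,0,0],
  [0,0,0,0],
])

```text
time: 13.1
tool_pos: [0.4098, -0.3823, 0.1752]
tcp_rot: [-1.208, 1.213, -1.207]
wrist_force: [-0.7, -0.1, 0.4]
width: 0.999
```

Run:
```python
from h import *
st,_=state()
c=read_camera("wrist"); cv2.imwrite("pics/w7.png",c["color"][:,:,::-1])
for col,z in(("blue",.095),("yellow",.095),("green",.045)):
    for k in comps(c,col,300)[:2]:
        (u,v),r=cv2.minEnclosingCircle(k); P=cast(c,k.reshape(-1,2),z,st)[:,:2]*1000
        (a,b),rr=cv2.minEnclosingCircle(P.astype(np.float32)); w=cv2.minAreaRect(P.astype(np.float32))
        print(col,round(u),round(v),"circ",round(a,1),round(b,1),round(rr,1),"rect",np.round(w[0],1),np.round(w[1],1),round(w[2],1))
```

```text
t 13.1 pos [ 0.4098 -0.3823  0.1752] xax [-0.001 -1.    -0.003] yax [-0.002  0.003 -1.   ] zax [ 1.    -0.001 -0.002] F [-0.7 -0.1  0.4] w 0.0853
blue 284 212 circ 413.5 -383.9 30.1 rect [ 413.5 -383.9] [59.3 56.7] 0.1
blue 64 10 circ 543.5 -256.3 25.2 rect [ 537.5 -256.3] [13.4 50.3] 0.1
yellow 284 102 circ 487.3 -383.6 23.7 rect [ 487.1 -383.5] [46.7 46.7] 27.4
green 282 124 circ 466.6 -381.9 65.6 rect [ 466.6 -382.7] [115.2  64.9] 0.6
```

View pics/w7.png

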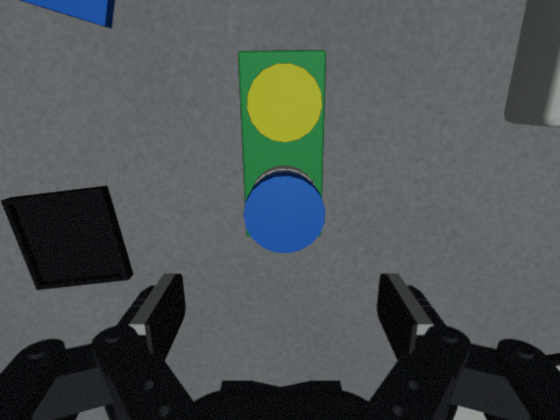

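>>> arm_command([
  [0.0015,0.02,0.0025,0],
  [0,0.04,0,0],
  [0,0.035,0,0],
  [0,0.018,0,0],
  [0,0.005,0,0],
  [0,0,0,0],
])

```text
time: 13.9
tool_pos: [0.4143, -0.3849, 0.0592]
tcp_rot: [-1.209, 1.208, -1.21]
wrist_force: [-0.6, 0.9, 0.7]
width: 1.001
```

>>> arm_command([
  [0,0,0,0],
  [0,0,0,0],
  [0,0,0,0],
  [0,0,0,0],
  [0,0,0,0],
  [0,0,0,0],
], fingers=0.048, newtons=30)

```text
time: 14.65
tool_pos: [0.4147, -0.3856, 0.0604]
tcp_rot: [-1.209, 1.207, -1.212]
wrist_force: [-0.2, 0.7, 6.6]
width: 0.669
```

Run:
```python
from h import *
st,_=state()
c=read_camera("wrist"); cv2.imwrite("pics/w8.png",c["color"][:,:,::-1])
```

```text
t 14.65 pos [ 0.4147 -0.3856  0.0604] xax [-0.    -1.     0.002] yax [ 0.002 -0.002 -1.   ] zax [ 1.    -0.     0.002] F [-0.2  0.7  6.6] w 0.0571
```

View pics/w8.png

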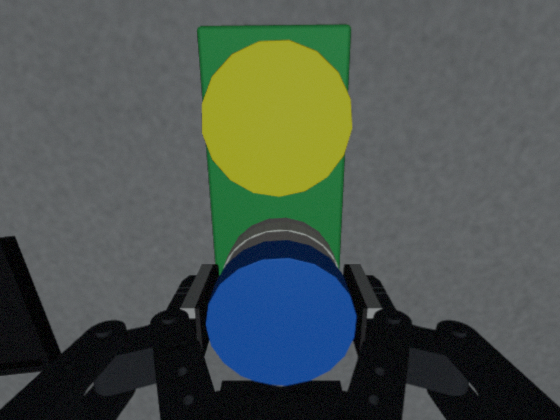

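>>> arm_command([
  [0,-0.01,0,0],
  [0,-0.02,0,0],
  [0,-0.03,0,0],
  [-0.01,-0.02,0,0],
  [-0.025,0,0.02,0],
  [-0.03,0,0.032,0],
  [-0.03,0,0.032,0],
  [-0.03,0,0.032,0],
  [-0.03,0,0.032,0],
  [-0.02,0,0.03,0],
  [-0.01,0,0.014,0],
  [0,0,0,0],
  [0,0,0,0],
])

```text
time: 16.32
tool_pos: [0.6046, -0.2004, 0.1385]
tcp_rot: [-1.21, 1.211, -1.209]
wrist_force: [-0.8, -0.2, -1.3]
width: 0.671
```

Run:
```python
from h import *
st,_=state()
c=read_camera("wrist"); cv2.imwrite("pics/w9.png",c["color"][:,:,::-1])
for k in comps(c,"blue",300)[:3]:
  for z in (.012,st["tool_pos"][2]+.035):
    P=cast(c,k.reshape(-1,2),z,st)[:,:2]*1000
    w=cv2.minAreaRect(P.astype(np.float32))
    print(round(z,3),cv2.boundingRect(k),"rect",np.round(w[0],1),np.round(w[1],1),round(w[2],1),P.min(0),P.max(0))
```

```text
t 16.32 pos [ 0.6046 -0.2004  0.1385] xax [-0.001 -1.     0.   ] yax [-0.001 -0.    -1.   ] zax [ 1.    -0.001 -0.001] F [-0.8 -0.2 -1.3] w 0.0573
0.012 (205, 240, 152, 146) rect [ 487.  -202.2] [143.1 158.1] 65.7 [ 408.45822355 -271.29509204] [ 568.44504585 -127.82686   ]
0.173 (205, 240, 152, 146) rect [ 604.9 -200.9] [57.4 63.4] 65.7 [ 573.42386882 -228.58308017] [ 637.55916113 -171.06973709]
0.012 (217, 123, 145, 123) rect [ 607.4 -204.8] [98.  98.9] 74.1 [ 563.70705332 -264.5399815 ] [ 667.27776693 -144.66356454]
0.173 (217, 123, 145, 123) rect [ 653.2 -201.9] [39.3 39.6] 74.1 [ 635.65980135 -225.87510096] [ 677.17908336 -177.81921152]
```

View pics/w9.png

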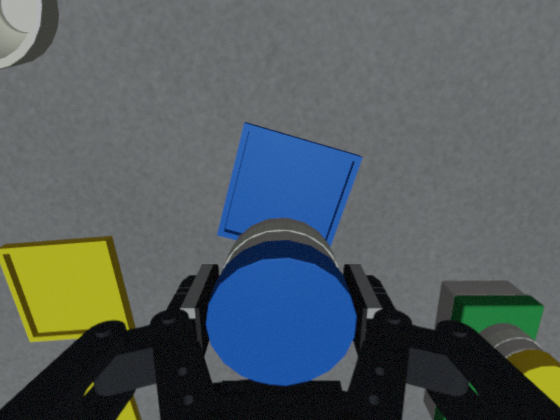

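>>> arm_command([
  [0.003,0.015,0.0045,0],
  [0,0.03,0,0],
  [0,0.03,0,0],
  [0,0.02,0,0],
  [0,0.01,0,0],
  [0,0.006,0,0],
  [0,0.003,0,0],
  [0,0.001,0,0],
  [0,0,0,0],
  [0,0,0,0],
])

```text
time: 17.62
tool_pos: [0.6107, -0.2028, 0.0244]
tcp_rot: [-1.209, 1.208, -1.21]
wrist_force: [0.2, 0.2, -1.0]
width: 0.67
```

>>> arm_command([
  [0,0.002,-0.001,0],
  [0,0.0015,0,0],
  [0,0,0,0],
])

```text
time: 18.0
tool_pos: [0.6092, -0.2027, 0.0205]
tcp_rot: [-1.209, 1.21, -1.209]
wrist_force: [-1.4, 0.4, 2.0]
width: 0.668
```

>>> arm_command([
  [0,0,0,0],
  [0,0,0,0],
  [0,0,0,0],
  [0,-0.005,0,0],
  [0,-0.015,0,0],
  [0,-0.03,0,0],
  [0,-0.04,0,0],
  [0,-0.04,0,0],
  [0,-0.02,0,0],
  [0,0,0,0],
], fingers=0.073)

```text
time: 19.25
tool_pos: [0.6107, -0.2033, 0.1729]
tcp_rot: [-1.207, 1.205, -1.213]
wrist_force: [1.3, -0.6, -0.3]
width: 0.851
```

Run:
```python
from h import *
st,_=state()
c=read_camera("wrist"); cv2.imwrite("pics/w10.png",c["color"][:,:,::-1])
```

```text
t 19.25 pos [ 0.6107 -0.2033  0.1729] xax [-0.    -1.     0.002] yax [ 0.004 -0.002 -1.   ] zax [ 1.    -0.     0.004] F [ 1.3 -0.6 -0.3] w 0.0727
```

View pics/w10.png

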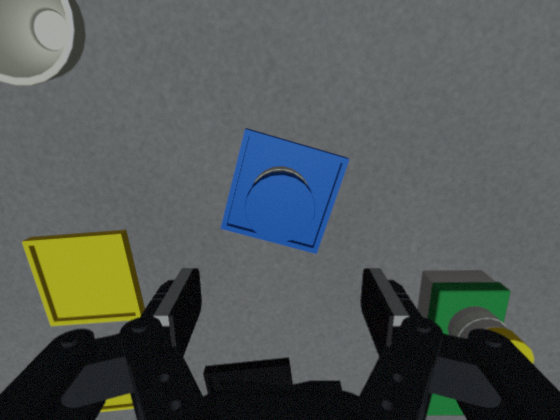

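>>> arm_command([
  [0.02,0,-0.012,0],
  [0.03,0,-0.02,0],
  [0.035,0,-0.025,0],
  [0.035,0,-0.025,0],
  [0.03,0,-0.02,0],
  [0.02,0,-0.013,0],
  [0.011,0,-0.007,0],
  [0,0,0,0],
  [0,0,0,0],
], fingers=0.0854)

```text
time: 20.42
tool_pos: [0.4874, -0.3831, 0.1697]
tcp_rot: [-1.209, 1.21, -1.208]
wrist_force: [0.3, 0.0, -0.6]
width: 0.999
```

Run:
```python
from h import *
st,_=state()
c=read_camera("wrist"); cv2.imwrite("pics/w11.png",c["color"][:,:,::-1])
for col,z in(("yellow",.095),("green",.045)):
    for k in comps(c,col,300)[:2]:
        (u,v),r=cv2.minEnclosingCircle(k); P=cast(c,k.reshape(-1,2),z,st)[:,:2]*1000
        (a,b),rr=cv2.minEnclosingCircle(P.astype(np.float32)); w=cv2.minAreaRect(P.astype(np.float32))
        print(col,round(u),round(v),"circ",round(a,1),round(b,1),round(rr,1),"rect",np.round(w[0],1),np.round(w[1],1),round(w[2],1))
```

```text
t 20.43 pos [ 0.4874 -0.3831  0.1697] xax [ 0.    -1.    -0.001] yax [-0.001  0.001 -1.   ] zax [ 1.     0.    -0.001] F [ 0.3  0.  -0.6] w 0.0853
yellow 282 218 circ 489.1 -383.5 25.3 rect [ 489.  -383.8] [49.7 46.5] 0.1
green 281 234 circ 450.4 -382.5 80.4 rect [ 450.4 -382.9] [149.   64.8] 0.6
```

View pics/w11.png

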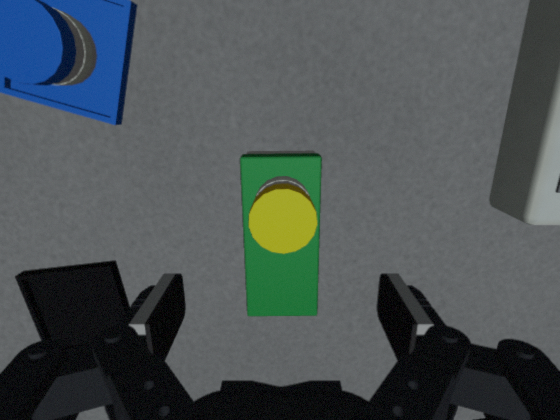

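>>> arm_command([
  [0,0.02,0,0],
  [0,0.035,0,0],
  [0,0.035,0,0],
  [0,0.018,0,0],
  [0,0.004,0,0],
  [0,0,0,0],
])

```text
time: 21.22
tool_pos: [0.4879, -0.384, 0.0588]
tcp_rot: [-1.209, 1.208, -1.21]
wrist_force: [0.4, 0.8, 0.5]
width: 1.001
```

>>> arm_command([
  [0,0,0,0],
  [0,0,0,0],
  [0,0,0,0],
  [0,0,0,0],
  [0,0,0,0],
  [0,0,0,0],
  [0,0,0,0],
], fingers=0.038, newtons=30)

```text
time: 22.1
tool_pos: [0.4881, -0.3843, 0.0597]
tcp_rot: [-1.209, 1.207, -1.211]
wrist_force: [-0.9, 1.2, 5.6]
width: 0.552
```

Run:
```python
from h import *
st,_=state()
c=read_camera("wrist"); cv2.imwrite("pics/w12.png",c["color"][:,:,::-1])
```

```text
t 22.1 pos [ 0.4881 -0.3843  0.0597] xax [-0.    -1.     0.001] yax [ 0.002 -0.001 -1.   ] zax [ 1.    -0.     0.002] F [-0.9  1.2  5.6] w 0.0471
```

View pics/w12.png

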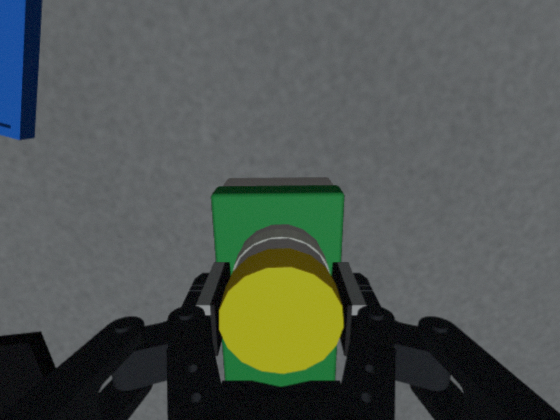

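>>> arm_command([
  [0,-0.01,0,0],
  [0,-0.02,0,0],
  [0,-0.03,0,0],
  [-0.015,-0.03,0,0],
  [-0.03,0,0.002,0],
  [-0.04,0,0.004,0],
  [-0.04,0,0.004,0],
  [-0.04,0,0.004,0],
  [-0.04,0,0.004,0],
  [-0.04,0,0.003,0],
  [-0.04,0,0.003,0],
  [-0.04,0,0.003,0],
  [-0.03,0,0,0],
  [-0.02,0,0,0],
  [-0.009,0,0,0],
  [0,0,0,0],
  [0,0,0,0],
])

```text
time: 24.28
tool_pos: [0.5145, -0.0005, 0.1485]
tcp_rot: [-1.209, 1.209, -1.21]
wrist_force: [-0.1, 1.2, -2.1]
width: 0.556
```

Run:
```python
from h import *
st,_=state()
c=read_camera("wrist"); cv2.imwrite("pics/w13.png",c["color"][:,:,::-1])
for k in comps(c,"yellow",300)[:3]:
  for z in (.012,st["tool_pos"][2]+.0365):
    P=cast(c,k.reshape(-1,2),z,st)[:,:2]*1000
    w=cv2.minAreaRect(P.astype(np.float32))
    print(round(z,3),cv2.boundingRect(k),"rect",np.round(w[0],1),np.round(w[1],1),round(w[2],1),P.min(0),P.max(0))
```

```text
t 24.27 pos [ 5.145e-01 -5.000e-04  1.485e-01] xax [-0.001 -1.     0.   ] yax [ 0. -0. -1.] zax [ 1.    -0.001  0.   ] F [-0.1  1.2 -2.1] w 0.0475
0.012 (219, 248, 125, 126) rect [394.5  -2.3] [123.2 140.1] 71.8 [324.37755276 -61.66663539] [466.3443008   61.31437224]
0.185 (219, 248, 125, 126) rect [517.6  -0.9] [47.  53.4] 71.8 [490.79171874 -23.55782539] [544.94070552  23.3496163 ]
0.012 (220, 133, 122, 119) rect [515.9  -2.3] [98.9 98.1] 4.6 [463.35730756 -54.64877256] [568.79580602  50.17394097]
0.185 (220, 133, 122, 119) rect [563.9  -0.9] [37.7 37.4] 4.6 [543.80140593 -20.88107068] [584.0177801   19.10043067]
```

View pics/w13.png

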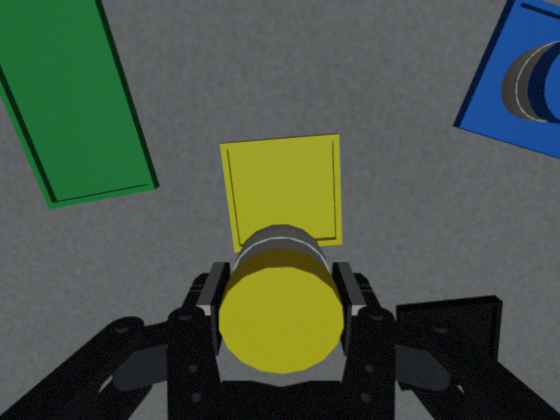

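>>> arm_command([
  [0,0.015,0,0],
  [0,0.03,0,0],
  [0,0.03,0,0],
  [0,0.025,0,0],
  [0,0.012,0,0],
  [0,0.008,0,0],
  [0,0.004,0,0],
  [0,0.002,0,0],
  [0,0,0,0],
  [0,0,0,0],
])

```text
time: 25.58
tool_pos: [0.5149, 0.0003, 0.0229]
tcp_rot: [-1.208, 1.208, -1.21]
wrist_force: [0.2, -0.2, -0.8]
width: 0.55
```

>>> arm_command([
  [0,0.002,0,0],
  [0,0.0015,0,0],
  [0,0,0,0],
])

```text
time: 25.95
tool_pos: [0.5146, 0.0002, 0.0197]
tcp_rot: [-1.209, 1.209, -1.209]
wrist_force: [-3.6, -0.2, 6.2]
width: 0.553
```

>>> arm_command([
  [0,0,0,0],
  [0,0,0,0],
  [0,0,0,0],
  [0,-0.005,0,0],
  [0,-0.015,0,0],
  [0,-0.03,0,0],
  [0,-0.04,0,0],
  [0,-0.04,0,0],
  [0,-0.02,0,0],
  [0,0,0,0],
], fingers=0.062)

```text
time: 27.2
tool_pos: [0.5164, 0.0002, 0.1721]
tcp_rot: [-1.205, 1.205, -1.213]
wrist_force: [0.3, -0.2, -0.1]
width: 0.731
```

Run:
```python
from h import *
st,_=state()
c=read_camera("wrist"); cv2.imwrite("pics/w14.png",c["color"][:,:,::-1])
```

```text
t 27.2 pos [5.164e-01 2.000e-04 1.721e-01] xax [-0. -1.  0.] yax [ 0.006 -0.    -1.   ] zax [ 1.    -0.     0.006] F [ 0.3 -0.2 -0.1] w 0.0624
```

View pics/w14.png

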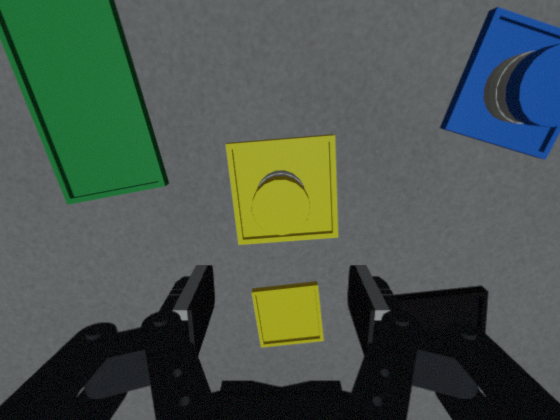

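>>> arm_command([
  [0.02,0,-0.003,0],
  [0.03,0,-0.005,0],
  [0.04,0,-0.007,0],
  [0.04,0,-0.007,0],
  [0.04,0,-0.007,0],
  [0.04,0,-0.007,0],
  [0.04,0,-0.007,0],
  [0.04,0,-0.007,0],
  [0.04,0,-0.007,0],
  [0.03,0,-0.004,0],
  [0.02,0,-0.003,0],
  [0.003,0,0,0],
  [0,0,0,0],
  [0,0,0,0],
], fingers=0.0854)

```text
time: 29.0
tool_pos: [0.4505, -0.3816, 0.1686]
tcp_rot: [-1.209, 1.209, -1.208]
wrist_force: [-1.0, 0.4, 0.0]
width: 0.997
```

Run:
```python
from h import *
st,_=state()
c=read_camera("wrist"); cv2.imwrite("pics/w15.png",c["color"][:,:,::-1])
for k in comps(c,"green",300)[:2]:
        P=cast(c,k.reshape(-1,2),.045,st)[:,:2]*1000
        w=cv2.minAreaRect(P.astype(np.float32))
        print(cv2.boundingRect(k),"rect",np.round(w[0],1),np.round(w[1],1),round(w[2],1))
```

```text
t 29.0 pos [ 0.4505 -0.3816  0.1686] xax [ 0.001 -1.    -0.001] yax [-0.     0.001 -1.   ] zax [ 1.     0.001 -0.   ] F [-1.   0.4  0. ] w 0.0851
(240, 108, 85, 174) rect [ 450.2 -382.9] [148.7  64.9] 0.6
```

View pics/w15.png

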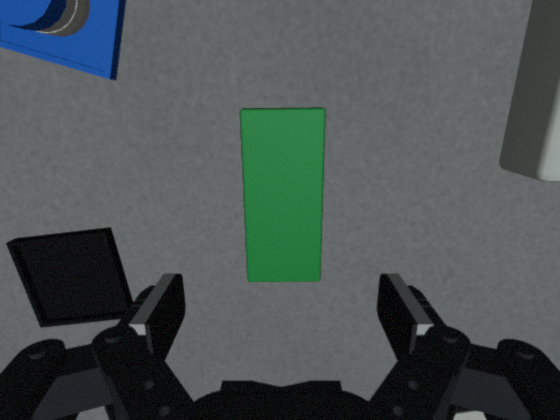

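>>> arm_command([
  [0.0015,0.02,0,-0.01],
  [0,0.04,0,0],
  [0,0.04,0,0],
  [0,0.035,0,0],
  [0,0.015,0,0],
  [0,0.005,0,0],
  [0,0,0,0],
  [0,0,0,0],
])

```text
time: 30.05
tool_pos: [0.4514, -0.3852, 0.0154]
tcp_rot: [-1.214, 1.199, -1.204]
wrist_force: [-0.9, 0.4, 0.9]
width: 1.003
```

>>> arm_command([
  [0,0,0,0],
  [0,0,0,0],
  [0,0,0,0],
  [0,0,0,0],
  [0,0,0,0],
  [0,0,0,0],
], fingers=0.055, newtons=50)

```text
time: 30.8
tool_pos: [0.4511, -0.3849, 0.0153]
tcp_rot: [-1.213, 1.2, -1.204]
wrist_force: [-1.5, 0.8, 6.8]
width: 0.759
```

Run:
```python
from h import *
st,_=state()
c=read_camera("wrist"); cv2.imwrite("pics/w16.png",c["color"][:,:,::-1])
```

```text
t 30.8 pos [ 0.4511 -0.3849  0.0153] xax [ 0.01  -1.     0.001] yax [ 0.002 -0.001 -1.   ] zax [1.    0.01  0.002] F [-1.5  0.8  6.8] w 0.0648
```

View pics/w16.png

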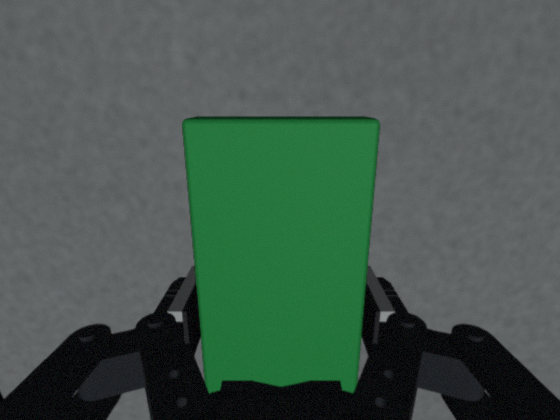

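>>> arm_command([
  [0,-0.01,0,0],
  [0,-0.02,0,0],
  [0,-0.03,0,0],
  [0,-0.03,0,0],
  [-0.02,-0.01,0.005,0],
  [-0.03,0,0.01,0],
  [-0.04,0,0.012,0],
  [-0.04,0,0.012,0],
  [-0.04,0,0.012,0],
  [-0.04,0,0.012,0],
  [-0.04,0,0.012,0],
  [-0.04,0,0.012,0],
  [-0.04,0,0.012,0],
  [-0.04,0,0.012,0],
  [-0.04,0,0.012,0],
  [-0.04,0,0.012,0],
  [-0.04,0,0.01,0],
  [-0.035,0,0.01,0],
  [-0.02,0,0.005,0],
  [-0.012,0,0.005,0],
])

```text
time: 33.35
tool_pos: [0.609, 0.1754, 0.1133]
tcp_rot: [-1.216, 1.202, -1.201]
wrist_force: [1.2, -0.6, -3.4]
width: 0.763
```

>>> arm_command([
  [0,0,0,-0.04],
  [0,0,0,-0.06],
  [0,0,0,-0.05],
  [0,0,0,-0.03],
  [0,0,0,0],
  [0,0,0,0],
])

```text
time: 34.1
tool_pos: [0.6098, 0.1741, 0.1137]
tcp_rot: [-1.293, 1.069, -1.069]
wrist_force: [-0.5, 0.1, -2.9]
width: 0.76
```

Run:
```python
from h import *
for n in ("wrist","top","scene"):
    st,_=state()
    c=read_camera(n); cv2.imwrite(f"pics/{n}17.png",c["color"][:,:,::-1])
```

```text
t 34.1 pos [0.6098 0.1741 0.1137] xax [ 0.188 -0.982  0.   ] yax [-0. -0. -1.] zax [ 0.982  0.188 -0.   ] F [-0.5  0.1 -2.9] w 0.0649
t 34.15 pos [0.6098 0.1742 0.1138] xax [ 0.188 -0.982  0.   ] yax [-0. -0. -1.] zax [ 0.982  0.188 -0.   ] F [ 0.3  0.4 -3.2] w 0.065
t 34.2 pos [0.6099 0.1742 0.1138] xax [ 0.188 -0.982  0.   ] yax [ 0. -0. -1.] zax [0.982 0.188 0.   ] F [-0.1 -0.3 -2. ] w 0.0652
```

View pics/wrist17.png

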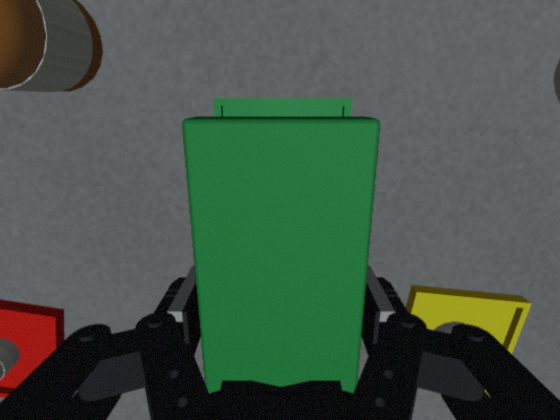

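View pics/scene17.png

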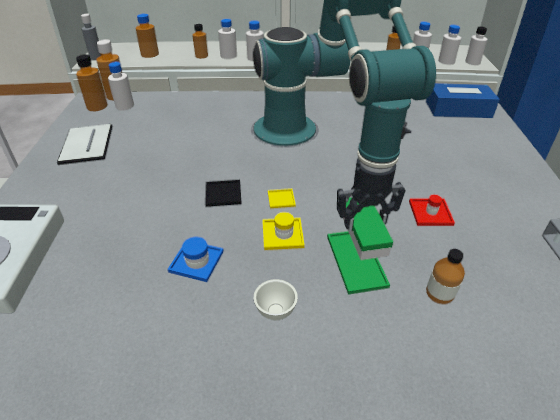

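Run:
```python
from h import *
c=read_camera("wrist"); st,Rm=state()
def rep(n,px,z):
    P=cast(c,px,z,st); d=P-st["tool_pos"]; print(n,P[:,:2].round(4).tolist(),"tool x",(d@Rm[:,0]).round(4),"tool z",(d@Rm[:,2]).round(4))
rep("tray end",[[213,98],[352,99]],.012)
rep("case far end top",[[183,121],[379,121]],st["tool_pos"][2]+.030)
im=cv2.resize(c["color"][80:140,170:400,::-1],None,fx=3,fy=3); cv2.imwrite("pics/w18.png",im)
```

```text
t 34.3 pos [0.6098 0.1743 0.1138] xax [ 0.188 -0.982  0.   ] yax [-0. -0. -1.] zax [ 0.982  0.188 -0.   ] F [-0.1  0.4 -2.2] w 0.0651
tray end [[0.6805, 0.2363], [0.6981, 0.1416]] tool x [-0.0475  0.0488] tool z [0.0811 0.0805]
case far end top [[0.6753, 0.2199], [0.6874, 0.1571]] tool x [-0.0325  0.0315] tool z [0.0729 0.0729]
```

View pics/w18.png

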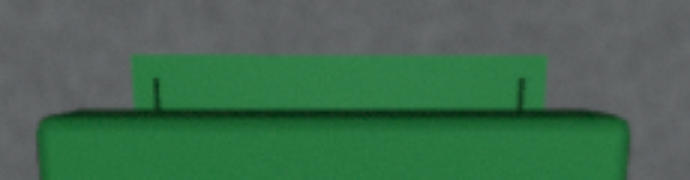

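>>> arm_command([
  [0,0.01,-0.004,0],
  [0,0.025,-0.004,0],
  [0,0.025,0,0],
  [0,0.015,0,0],
  [0,0.005,0,0],
  [0,0,0,0],
  [0,0,0,0],
])

```text
time: 35.17
tool_pos: [0.603, 0.1731, 0.0349]
tcp_rot: [-1.291, 1.067, -1.069]
wrist_force: [0.5, -0.9, -3.0]
width: 0.758
```

Run:
```python
from h import *
c=read_camera("wrist"); st,Rm=state()
cv2.imwrite("pics/w19.png",c["color"][:,:,::-1])
c=read_camera("scene"); cv2.imwrite("pics/s19.png",cv2.resize(c["color"][170:310,300:470,::-1],None,fx=4,fy=4))
```

```text
t 35.23 pos [0.603  0.1731 0.035 ] xax [ 0.189 -0.982 -0.   ] yax [ 0.002  0.001 -1.   ] zax [0.982 0.189 0.002] F [ 0.3  0.9 -2.5] w 0.0654
```

View pics/w19.png

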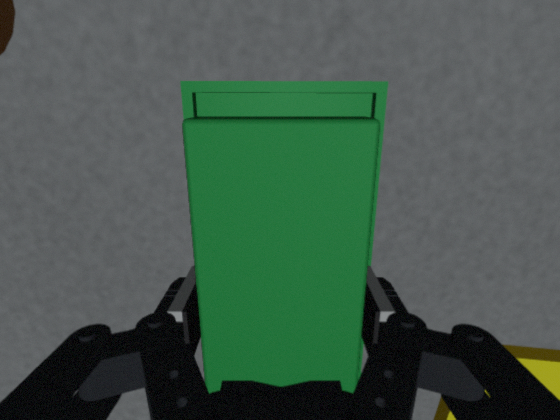

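View pics/s19.png

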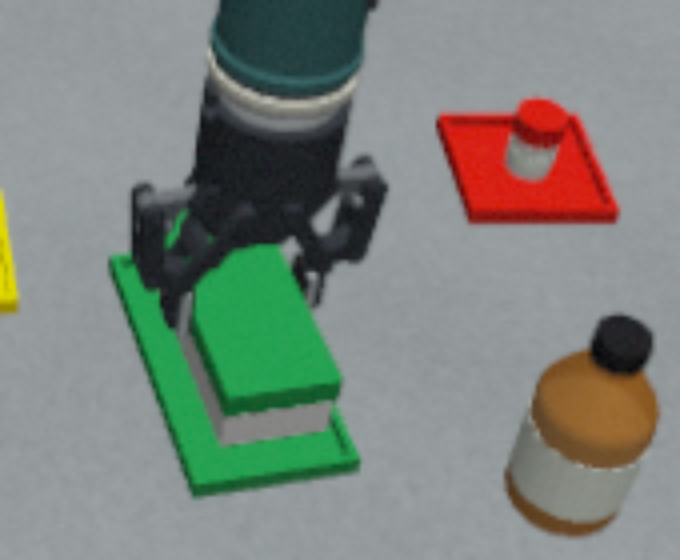

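Run:
```python
from h import *
c=read_camera("wrist"); st,Rm=state()
def rep(n,px,z):
    P=cast(c,px,z,st); d=P-st["tool_pos"]; print(n,"tool x",(d@Rm[:,0]).round(4),"tool z",(d@Rm[:,2]).round(4))
rep("tray end",[[181,82],[387,82]],.012)
rep("case far end top",[[183,120],[379,120]],st["tool_pos"][2]+.030)
```

```text
t 35.33 pos [0.6028 0.173  0.0348] xax [ 0.189 -0.982 -0.   ] yax [ 0.002  0.    -1.   ] zax [0.982 0.189 0.002] F [ 1.   0.3 -2.5] w 0.0654
tray end tool x [-0.0468  0.0486] tool z [0.0875 0.0875]
case far end top tool x [-0.0325  0.0315] tool z [0.0732 0.0732]
```

>>> arm_command([
  [0.001,0.005,-0.001,0],
  [0,0.004,0,0],
  [0,0.003,0,0],
  [0,0.002,0,0],
  [0,0,0,0],
  [0,0,0,0],
])

```text
time: 36.08
tool_pos: [0.601, 0.1716, 0.0203]
tcp_rot: [-1.293, 1.069, -1.068]
wrist_force: [-4.6, -0.4, 6.1]
width: 0.764
```

Contact. Release, and climb slowly.

>>> arm_command([
  [0,0,0,0],
  [0,0,0,0],
  [0,0,0,0],
  [0,0,0,0],
  [0,-0.005,0,0],
  [0,-0.015,0,0],
  [0,-0.03,0,0],
  [0,-0.04,0,0],
  [0,-0.04,0,0],
  [0,-0.03,0,0],
  [0,-0.03,0,0],
  [0,-0.02,-0.04,0],
  [0,0,-0.04,0],
  [0,0,-0.04,0],
  [0,0,0,0],
  [0,0,0,0],
], fingers=0.0854)

```text
time: 38.08
tool_pos: [0.4841, 0.1492, 0.2311]
tcp_rot: [-1.291, 1.066, -1.069]
wrist_force: [0.0, 0.9, -0.4]
width: 0.995
```

Run:
```python
from h import *
st,_=state()
for n in("wrist","scene","top"):
    c=read_camera(n); cv2.imwrite(f"pics/{n}20.png",c["color"][:,:,::-1])
    if n=="wrist":
      for k in comps(c,"green",300):
        for z in (.012,.05):
          P=cast(c,k.reshape(-1,2),z,st)[:,:2]*1000; w=cv2.minAreaRect(P.astype(np.float32)); print(z,cv2.boundingRect(k),np.round(w[0],1),np.round(w[1],1),round(w[2],1))
```

```text
t 38.08 pos [0.4841 0.1492 0.2311] xax [ 0.189 -0.982 -0.   ] yax [ 0.003  0.001 -1.   ] zax [0.982 0.189 0.003] F [ 0.   0.9 -0.4] w 0.085
0.012 (231, 0, 101, 151) [582.3 168.6] [140.4  95.4] 10.9
0.05 (231, 0, 101, 151) [580.1 168.2] [125.6  85.4] 10.9
```

View pics/wrist20.png

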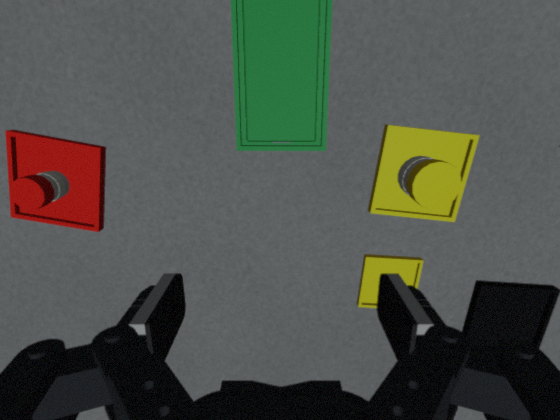

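View pics/scene20.png

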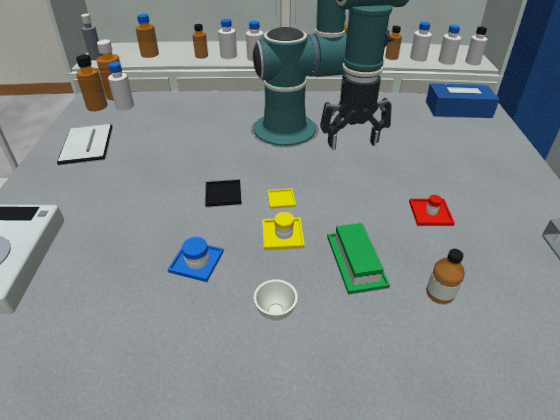

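View pics/top20.png

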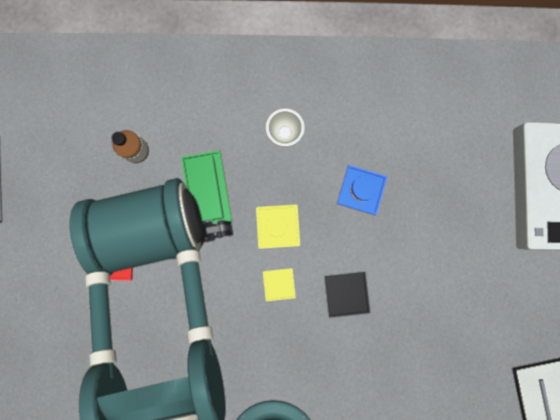

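Run:
```python
from h import *
state(); print(job.finish_job())
```

```text
t 38.23 pos [0.4844 0.1492 0.2303] xax [ 0.189 -0.982 -0.   ] yax [ 0.001  0.    -1.   ] zax [0.982 0.189 0.001] F [-0.2  0.7 -0.1] w 0.0852
the job is handed in; nothing more can be done
None
```

I took the pile apart in order (red, blue, yellow jar, then the case). Each jar is in the tray of its lid colour, the yellow one in the larger yellow tray. The case lies lengthwise in the green tray. I handed the job in at about 38 s, with the gripper clear of everything.

**Final pictures:** All three jars stand upright in their trays and the case lies in the green tray. The bottle and mortar are where they were at the start.

**Centring:** By the release poses, each jar should be about 2–3 mm or less from its tray's middle. Just before the final lowering, the wrist picture put the case within about 1.5 mm of the tray's middle. I did not measure the positions again after release, because the lids and trays share colours.

**What disagreed:**
- The top and scene views put the pile at y ≈ -0.377 m and the wrist camera at about -0.383 m. I went by the wrist camera, and the grasps bore it out.
- The blue tray's position differed by about 4 mm in y between the top and wrist cameras, so I aimed between the two.

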